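Feed a coupling carrier past the drop gate

TASK

Load the carrier of couplings into the press's infeed track: press the treadle plate down with one fingertip to lift the spring gate, and keep it held down while you push the carrier by its push plate, with the other finger, all the way along the track to the end stop; then let go, so that the gate drops shut into the gap in front of the push plate. Only push: do not lift or tip the carrier, do not run it into the gate or let the gate come down on the carrier or its couplings, and leave the other things on the bench alone.

Things in the scene. Friction and masses are not known exactly. Their poses are not given: they have to be found in the camera images.
- station: Infeed track fixed to the bench: steel base plate 106 x 362 mm, 6 mm thick; two guide rails, inner faces at x = +-31 mm, tops 26 mm above the bench; open entry at y = -226 mm. Origin on the bench, on the centre line under the gate leaf; x points across the track away from the robot, y along it in the feed direction (to the robot's left), z up.
- gate_angle (a joint): Angle of the rocker shaft that carries gate leaf and treadle: 0 = gate shut, 0.72 rad (stop) = fully open. A torsion spring shuts it again when released; 4 to 8 N down on the treadle hold it open. From 0.5 rad the leaf clears the carrier and its couplings.
- leaf_edge (a point): Lower free corner of the steel gate leaf, 4 mm thick, across the track at station y = 0. Shut, the leaf reaches from the shaft to x = +13 mm, lower edge 20 mm above the bench: it blocks the carrier's front wall and cannot be pushed open along the track. Fully open its free end stands 86 mm above the bench.
- gate: The gate: rocker shaft, leaf and treadle plate in one piece of steel. Origin on the shaft axis at the leaf: station x = -47, y = 0, 46 mm above the bench. The 10 mm shaft runs along y above the rail on the robot's side; its bearings (57 mm high) stand at station y = +17 and -215 mm.
- end_stop (a point): Middle of the face of the steel stop bar that closes the track, at station y = +119 mm; its top is 36 mm above the bench.
- treadle_mid (a point): Middle of the top face of the steel treadle plate on the robot's side, station y = -207 to -18 mm, 32 to 92 mm out from the shaft axis. Gate shut: it slopes up and outward at 43 degrees, outer edge at station x = -114 mm, 109 mm above the bench. Pressed right down: about level, top face 49 to 51 mm above the bench, station x = -79 to -139 mm.
- carrier: Loose black carrier, 56 mm wide (x), 134 mm long (y), 0.2 to 0.4 kg plus three couplings, lying between the rails. Origin at the centre of its underside, y to the front. Front wall at y = +67 mm, 26 mm high; three V nests; their rear wall at y = -43 mm; an 18 mm open gap; the push plate. At the end stop its origin is at station y = +52 mm and the gate leaf is over the gap.
- push_plate (a point): Centre line of the rear face of the carrier's aluminium push plate, 40 mm above the carrier's underside (46 mm above the bench). The plate is 56 mm wide and 6 mm thick, its top 64 mm above the carrier's underside (70 mm above the bench); push it towards +y.
- nest0 (a point): Axis point of the rear V nest of the carrier, where the middle of a coupling belongs.
- nest1 (a point): The same for the middle nest.
- nest2 (a point): The same for the front nest.
- part0_mid (a point): Middle of the loose white zinc coupling (25 x 29 x 48 mm, 0.12 kg, hexagon at one end) lying across the rear nest; its top is about 38 mm above the bench.
- part1_mid (a point): The same for the coupling in the middle nest.
- part2_mid (a point): The same for the coupling in the front nest.
- sealant: Bystander: red bottle with a pointed black cap, 26 x 46 x 118 mm, standing behind the track.
- spare_a: Bystander: coupling 48 mm high, standing behind the track.
- spare_b: Bystander: coupling 48 mm high, standing on the robot's side of the track beyond the treadle's left end.
- tape_roll: Bystander: roll of tape, 68 mm across, 19 mm high, on the robot's side of the track.
- plug_gauge: Bystander: plug gauge, 22 x 99 mm, lying farther back between the press and the grey tray.
- hex_key: Bystander: hex key, 32 x 104 mm, 8 mm thick, lying in front of the track's entry.
- part0: The coupling of point part0_mid; origin at the centre of its plain end face (the end without the hexagon, away from the robot), z along its axis towards the hexagon.
- part1: The coupling of point part1_mid; origin at the centre of its plain end face (the end without the hexagon, away from the robot), z along its axis towards the hexagon.
- part2: The coupling of point part2_mid; origin at the centre of its plain end face (the end without the hexagon, away from the robot), z along its axis towards the hexagon.
There are look-alikes about, which are no part of the job. What is shaped like the part1 but pink is not meant.

How it is judged:
By the outcome, as a careful person would: the job done as asked, in the order asked, and still so for the second after the job is handed in, with the robot touching nothing.
It also fails if it takes over 40 s, if anything falls off the work surface, if the arm or the gripper's body presses on something with over 40 N, if the wrist force passes 120 N, or if a joint passes its speed limit or range.

ROBOT

A 6-joint arm with a two-finger parallel gripper is mounted at the origin on a cart in front of the work surface, level with it; the furniture and walls round the work are solid. World frame = base frame: x ahead of the robot, y to its left, z up, the work surface at z = 0. Lengths are in m, angles in rad, forces in N, time in s.
With the tool pointing down it reaches from about 0.275 to 0.75 m from the base axis. Payload 10.2 kg.
Tool frame: the origin (TCP) lies at the very end of the fingers, on their centre line; the grasp point (between the pads) lies 19 mm behind it (ctrl.pinch_z is the distance from the TCP to the grasp point, in m); z points along the fingers, y is the line along which they close (so a half turn about z gives the same grasp; the last joint's range is limited). The gripper opens to 88 mm and grips with 3 to 60 N. Pads are 18 mm wide; open, the fingers measure 123 mm over their backs; the gripper's body (75 mm by 187 mm) begins 45 mm behind the grasp point.
Start: joints at [1.071, 0.313, 1.498, -0, 1.331, -0.223], TCP at [0.143, 0.505, 0.239] pointing down, gripper open.
Joint ranges: [-2.94, 2.94], [-0.97, 2.17], [0.19, 2.56], [-1.23, 4.37], [0.02, 3.11], [-2.88, 2.88]. Speed limits (rad/s): [2.39, 2.39, 3.01, 3.14, 3.14, 3.14].

INTERFACE

Orientations are given as a unit quaternion [x, y, z, w].
In Python, from bench import ctrl gives the robot as it stands.
- The arm moves only by the tool drive_tool, never from a script. Its argument "moves" is one flat list of numbers, 6 for each row, row after row: the shift along the tool's x, y, z in mm, then the turn, a rotation vector about the tool's x, y, z in degrees. A call has 1 to 20 rows; each row is the pose to reach, as a shift and turn from the pose commanded when the call began, along the tool's axes at that moment; what a row does not reach only later rows make up. A row lasts 1/10 s, in which the tool goes at most 50 mm and 8.59 degrees, less where a joint would pass 70% of its speed; a pose out of reach is approached as far as the arm can. A call with a gripper value outside its range is refused whole. "jaw" is the finger opening in mm, from 0 to 88.1, set as the call begins (left out, the last holds). The fingers move at their own pace and stop on an object; "squeeze" is the grip in N (left out, the last holds). Time passes only in rows, so rows that repeat a pose let the fingers close. It gives the time, the measured TCP pose, the force, the opening and the grip force at its end, in the units of the state.
- ctrl.get_obs(): the state, without advancing time (a new reading comes with each control period).
- ctrl.grab_frame(name): name is "side" or "top"; returns (picture, depth): 420x560x3 uint8, red, green, blue; 420x560 float32, m along the optical axis (not along the pixel's ray), 0 where there is no reading.
- ctrl.camera_model(name): a dict with "K" (3x3 intrinsics, pixels), "rvec" (rotation vector, rad) and "tvec" (3), from world to camera coordinates, as OpenCV has them. Camera axes: x right, y down, z forward; pixel columns grow to the right and rows downward; lengths in m; the calibration is good to about 2 mm. A picture is of the moment at which its call begins. camera_model takes no time and is no camera call.
- ctrl.close_job(): hands the job in; it is judged then, once.
The state is a dict: "clock": time; "joint_pos": joint angles; "joint_velocities": joint speeds; "effort": joint torques, N m; "tcp_pos": TCP position; "ee_rot": TCP orientation; "wrist_force": force on the tool from outside, world axes, zero at the start; "ft_torque": the same for the moment, N m; "opening": finger opening in m; "finger_force": force on a finger pad.
Only numpy, scipy, OpenCV 4.12 (cv2) and the standard library are available. Lean on these libraries where they do the work, as an engineer would, in place of code of your own. Each camera call takes 0.05 s, during which the arm holds its last target. There are 200 camera calls.

## Working session

There is one attempt and no reset: what is moved stays moved. The work goes in short steps, Python scripts to look and compute and a tool call to move; the robot and the scene stay as the last step left them, time stands still between calls to the robot, and variables do not carry over. Pictures are saved under pics/ and viewed, at most 13 in all, crops included, and the job is handed in when it is done.

Besides the shell and the picture viewer there is one more tool, called after "Request:" by a JSON object that holds its "op" and its "data". drive_tool: Moves the arm, as the interface text tells. Its arguments: {"type":"object","properties":{"moves":{"type":"array","items":{"type":"number"}},"jaw":{"type":"number"},"squeeze":{"type":"number"}},"required":["moves"]}

```bash
mkdir -p pics; ls; cat > h.py <<'E'
import numpy as np, cv2
from bench import ctrl
def cam(n):
    m=ctrl.camera_model(n); return np.array(m['K'],float),cv2.Rodrigues(np.array(m['rvec'],float))[0],np.array(m['tvec'],float).ravel()
def ray(n,u,v,z):
    K,R,t=cam(n); c=-R.T@t; d=R.T@np.linalg.inv(K)@[u,v,1]; return c+d*(z-c[2])/d[2]
def proj(n,P):
    K,R,t=cam(n); q=K@(R@np.asarray(P,float)+t); return q[:2]/q[2]
def cloud(n,D):
    K,R,t=cam(n); h,w=D.shape; u,v=np.meshgrid(np.arange(w),np.arange(h))
    p=np.stack([(u-K[0,2])/K[0,0]*D,(v-K[1,2])/K[1,1]*D,D],-1); return (p-t)@R
E
python3 - <<'E'
from h import *
for n in("top","side"):
    I,D=ctrl.grab_frame(n); np.savez(n+"0.npz",I=I,D=D); cv2.imwrite(f"pics/{n}0.png",I[...,::-1])
    K,R,t=cam(n); print(n,-R.T@t,K[0,0],(D==0).mean())
o=ctrl.get_obs(); print(o['tcp_pos'],o['ee_rot'],ctrl.pinch_z,o['clock'])
E
```

```text
pics
top [ 0.48589899 -0.11503325  0.94219153] 389.8466975141472 0.00405187074829932
side [0.23663292 0.76529507 0.46044136] 509.635019017024 0.23380102040816325
[0.14335335 0.50482045 0.23823758] [ 1.37943570e-01  9.90439926e-01 -5.37404066e-04 -1.88566797e-04] 0.0187 0.1
```

View pics/top0.png

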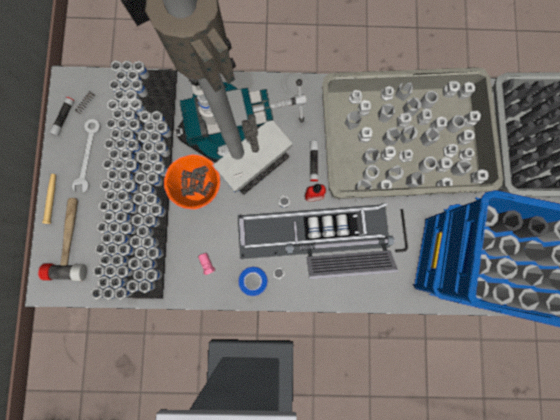

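View pics/side0.png

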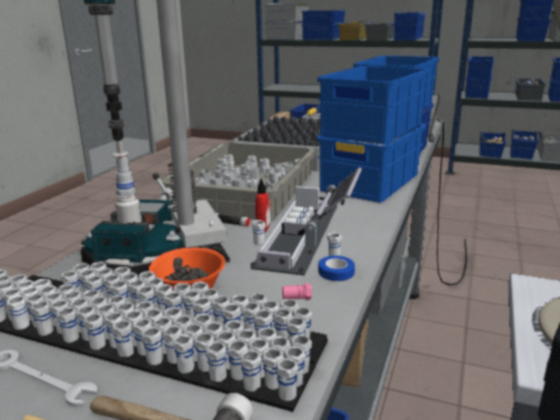

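The top view shows the track at px (238–390, 205–255). It holds the carrier, with white couplings near (312–345, 225). The treadle is at (308–395, 262), the tape roll at (252, 281), the pink look-alike at (206, 263), the spare couplings at (283, 200) and (279, 272), and the hex key at (404, 230). The side view shows the push plate, the raised treadle and the sealant.

```bash
python3 - <<'E'
from h import *
f=np.load("top0.npz"); I=f['I'];D=f['D']
c=I[190:300,230:430,::-1]; cv2.imwrite("pics/topc.png",cv2.resize(c,None,fx=4,fy=4,interpolation=cv2.INTER_CUBIC))
P=cloud("top",D)
# height map crop
Z=P[190:300,230:430,2]
print(np.round(1000*Z[::6,::10]).astype(int))
E
```

```text
[[ -4  11   1  -2  -2   0  -2   0  81 101  75  75  76  76  78  79  79  80
   80  78]
 [ -1   2   2   2  -3  -2  -4   2  75  60   1  80  77  78  75  70  61  -1
    1   2]
 [ -2   2   0   1  -2  25   0  -1   0   0   0  -2   1  -2   1   2  -2  -1
   -3  -3]
 [  0  -2  -2   1  -1  -2   2  -1   0   0   5   5   4  22  26   6   3   0
   -1   1]
 [ -1  12   1   8   4  25  23  25  16   3   4  19   9  61   4   6   0   3
    2   0]
 [  0  36   6   8   7   7   3   5  33  19  33  33  11  56   4   6   1  -3
    1   0]
 [ -1  35   4   7   7   5   3   6  31  19  32  32  25  48   5   7   2  -1
   -2  -2]
 [ -3  36   5   9   4   6   5   5  31  18  35  36  28  38   3   7  -1  -2
   -1  -1]
 [ -1  38   5   4   4   5   6   7  12  19   7  25  24  25   6  53  57  -1
    0  -2]
 [  0  37   5  25  23  26  53   7  50  50  51  50  51  50   6  48  53   0
    0   0]
 [  3   5   9 942   8   8  56   3  54   6   8   6   2  -2   1  -2  -1   6
   -1  15]
 [  2   8   2   5   5   0   3   0  67  72  71  73  78  80  80  82  82   2
   -3  19]
 [  3   0  -2   1   1  -2   0  -3  80  85  83  88  89  92  89  94  93  -2
    0  23]
 [ -2   0  19   1  -1  50  -2   2  93  96  97 101  99 104 104 107 106   0
   -1  32]
 [  1  18  -4  18   1  24  -1   0 107 107 107 112 110 108 105  -4  -1  -3
   -2  38]
 [  2  17  -2  19   0   4   2   2   0  -2  -2  -3   0   1   1   1   1   0
    1  45]
 [  0  17  -2  18   0   1  -1  -5  -2  -3   1   0  -1  -2  -1  -3   2  -1
   -1  62]
 [  1  -2  19  18   0   2  -2   3   0   1  -1   1   0   0   0   0  -1  -3
   -3  -2]
 [ -2  -1   1   0  -1  -2  -4   1  -2  -1  -3   1   1   2   0   4   1   2
    3  -1]]
```

View pics/topc.png

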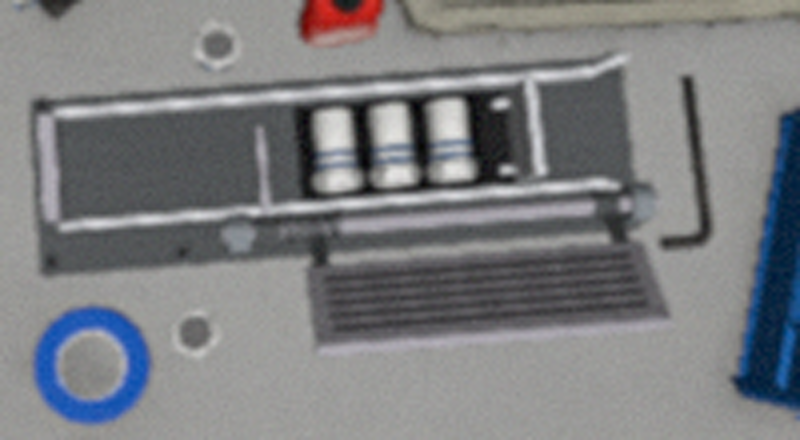

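```bash
python3 - <<'E'
from h import *
from scipy.optimize import least_squares
C=lambda a:(a[0]/4+230-.4,a[1]/4+190-.4)
obs=[((36,102),None,.136,.006),((44,272),None,.136,.006),
((318,352),-.114,-.018,.109),((668,320),-.114,-.207,.109),((44,102+14),None,.136-.0,.006)]
# yaw from plate/rails, position: fit
pts=[((318,352),(-.114,-.018,.109)),((668,320),(-.114,-.207,.109)),((265,165),(-.01,0,.046)),((60,165),(0,.119,.036))]
W=np.array([ray("top",*C(p),m[2]) for p,m in pts]); M=np.array([m for _,m in pts])
print(W.round(4))
def f(q):
    c,s=np.cos(q[2]),np.sin(q[2]); return np.r_[(c*M[:,0]-s*M[:,1]+q[0]-W[:,0]),(s*M[:,0]+c*M[:,1]+q[1]-W[:,1])*np.array([1,1,.5,1])]
r=least_squares(f,[.45,-.1,0]);print(r.x,(r.fun*1000).round(1))
q=r.x
def S(p):
    c,s=np.cos(q[2]),np.sin(q[2]);return [c*p[0]-s*p[1]+q[0],s*p[0]+c*p[1]+q[1],p[2]]
def inv(w):
    c,s=np.cos(q[2]),np.sin(q[2]);a,b=w[0]-q[0],w[1]-q[1];return np.round([1000*(c*a+s*b),1000*(-s*a+c*b)],1)
print("corners",inv(ray("top",*C((36,102)),.006)),inv(ray("top",*C((44,272)),.006)),inv(ray("top",*C((630,62)),.006)))
for z,l in((.026,[(60,115),(300,98),(520,82),(60,222),(300,207),(580,186)]),):
    for p in l: print("rail",p,inv(ray("top",*C(p),z)))
for p in((527,80),(541,175),(545,175)): print("plate top",p,inv(ray("top",*C(p),.07)))
f=np.load("top0.npz");P=cloud("top",f['D']).reshape(-1,3)
st=np.array([inv(w) for w in P[(P[:,2]>.055)&(P[:,2]<.069)]]) 
m=(abs(st[:,0])<28)&(st[:,1]>-230)&(st[:,1]<0);print("plate cloud",st[m].min(0),st[m].mean(0),st[m].max(0),m.sum())
# side view overlay + top overlay
for n in("top","side"):
    I=np.load(n+"0.npz")['I'][...,::-1].copy()
    I=cv2.resize(I,None,fx=4,fy=4)
    d=lambda p:tuple(int(v) for v in (proj(n,S(p))*4+1.5))
    for a,b in[((-.114,-.018,.109),(-.114,-.207,.109)),((.031,-.226,.026),(.031,.119,.026)),((-.031,-.226,.026),(-.031,.119,.026)),((-.031,.119,.036),(.031,.119,.036)),((.013,0,.02),(-.04,0,.02))]:
        cv2.line(I,d(a),d(b),(0,255,0),1)
    x,y=d((-.05,-.07,.05)); cv2.imwrite(f"pics/{n}o.png",I[max(0,y-300):y+300,max(0,x-400):x+400])
np.save("st.npy",q)
E
```

```text
[[ 0.4618 -0.1771  0.109 ]
 [ 0.4825 -0.3628  0.109 ]
 [ 0.5656 -0.1498  0.046 ]
 [ 0.5638 -0.0308  0.036 ]]
[ 0.57509166 -0.14782136  0.09640291] [ 1.6 -0.9 -0.5 -0.2  0.4 -2.1  0.5  1.5]
corners [ 42.  132.2] [-60.2 133.4] [  40.2 -230. ]
rail (60, 115) [ 30.5 116.6]
rail (300, 98) [ 30.3 -25.8]
rail (520, 82) [  30.3 -157.3]
rail (60, 222) [-32.4 120.4]
rail (300, 207) [-34.1 -20.5]
rail (580, 186) [ -33.9 -186.5]
plate top (527, 80) [  25.6 -151.8]
plate top (541, 175) [ -28.6 -154.2]
plate top (545, 175) [ -28.8 -156.5]
plate cloud [ -27.7 -155.6] [  -3.42745098 -150.77647059] [  25.2 -149.1] 51
```

View pics/sideo.png

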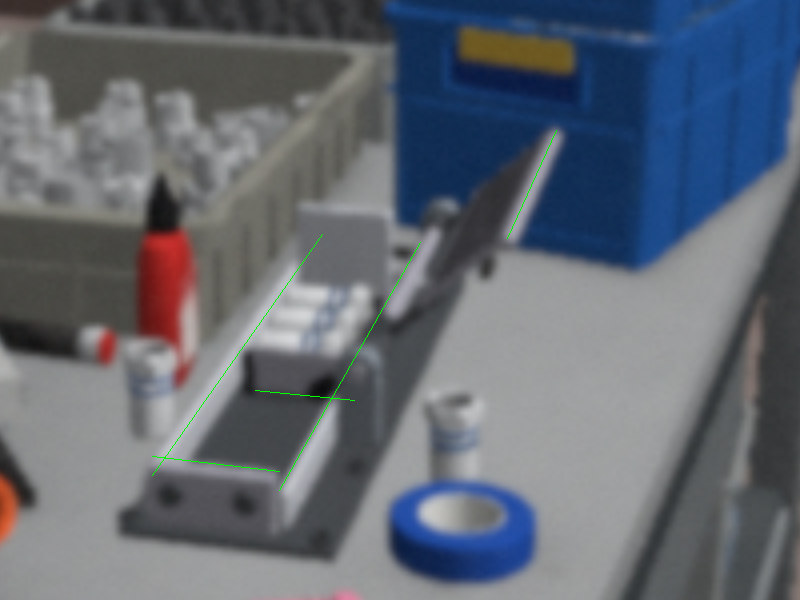

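View pics/topo.png

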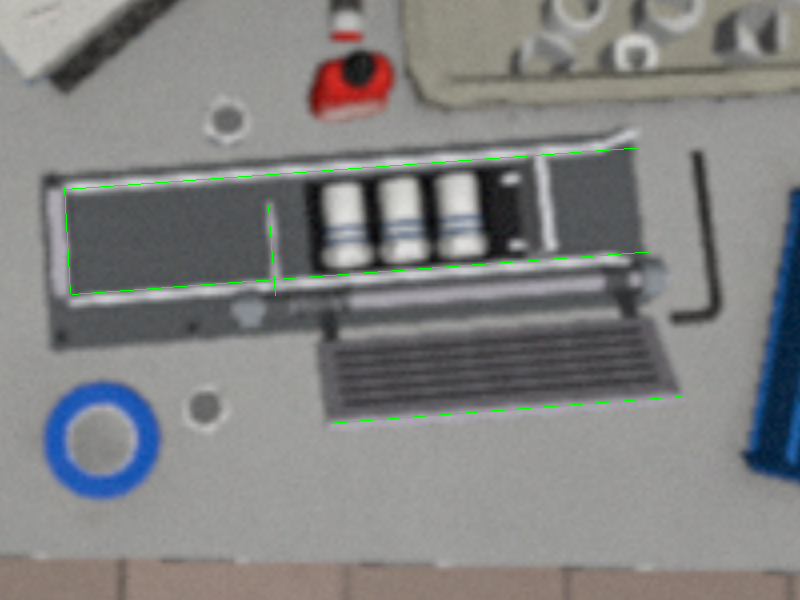

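```bash
cat >> h.py <<'E'
from scipy.spatial.transform import Rotation as Ro
q=np.load("st.npy")+[-.001,-.001,0]
def S(p):
    c,s=np.cos(q[2]),np.sin(q[2]);return np.array([c*p[0]-s*p[1]+q[0],s*p[0]+c*p[1]+q[1],p[2]])
def inv(w):
    c,s=np.cos(q[2]),np.sin(q[2]);a,b=w[0]-q[0],w[1]-q[1];return np.array([c*a+s*b,-s*a+c*b,w[2]])
def plan(p):
    "tool shift (mm) and turn (deg) to station point p, tool y along station +x, z down"
    o=ctrl.get_obs();R0=Ro.from_quat(o['ee_rot']); c,s=np.cos(q[2]),np.sin(q[2])
    R1=Ro.from_matrix(np.array([[-s,c,0],[c,s,0],[0,0,-1.]]))
    T=S(p); print("now",inv(o['tcp_pos']).round(4),"F",np.round(o['wrist_force'],1),"target",T.round(3),"shift",(R0.inv().apply(T-o['tcp_pos'])*1000).round(1),"turn",np.degrees((R0.inv()*R1).as_rotvec()).round(1),"open",o['opening'],o['clock'])
E
python3 - <<'E'
from h import *
plan([-.049,-.172,.2])
P=cloud("top",np.load("top0.npz")['D']).reshape(-1,3)
for z in(.1,.15,.2,.25):
    m=(P[:,2]>z)&(P[:,1]<-.2)&(P[:,0]>.2)&(P[:,0]<.75)&(P[:,1]>-.9); print(z,m.sum(),P[m].min(0).round(3) if m.any() else'',P[m].max(0).round(3) if m.any() else '')
E
```

```text
now [-0.3658  0.6921  0.2382] F [ 0.1 -0.   0.3] target [ 0.542 -0.325  0.2  ] shift [-610.  -689.1   38.9] turn [-0.1  0.  68.6] open 0.08843430603929836 0.1
0.1 14984 [ 0.376 -0.682  0.1  ] [ 0.62  -0.2    0.303]
0.15 13360 [ 0.38  -0.682  0.15 ] [ 0.62  -0.421  0.303]
0.2 11371 [ 0.4   -0.644  0.2  ] [ 0.62  -0.421  0.303]
0.25 5868 [ 0.4   -0.616  0.25 ] [ 0.62  -0.421  0.303]
```

Request:
{"op": "drive_tool", "data": {"moves": [-30,-35,2,0,0,3,-61,-69,4,0,0,7,-92,-103,6,0,0,10,-122,-138,8,0,0,14,-153,-172,10,0,0,17,-183,-207,12,0,0,21,-214,-241,14,0,0,24,-244,-276,16,0,0,27,-275,-310,18,0,0,31,-305,-345,19,0,0,34,-336,-379,21,0,0,38,-366,-413,23,0,0,41,-397,-448,25,0,0,45,-427,-482,27,0,0,48,-458,-517,29,0,0,51,-488,-551,31,0,0,55,-519,-586,33,0,0,58,-549,-620,35,0,0,62,-580,-655,37,0,0,65,-610,-689,39,0,0,68.6], "jaw": 80}}

```text
clock: 2.1
tcp_pos: [0.5424, -0.3262, 0.1991]
ee_rot: [0.673, 0.74, 0.0, -0.0]
wrist_force: [0.6, -1.0, -0.2]
opening: 0.0799
finger_force: 0.0
```

```bash
python3 - <<'E'
from h import *
plan([-.049,-.172,.13])
I,D=ctrl.grab_frame("top"); plan([-.049,-.172,.13])
cv2.imwrite("pics/top1.png",cv2.resize(I[150:300,230:430,::-1],None,fx=4,fy=4,interpolation=cv2.INTER_CUBIC))
E
```

```text
now [-0.0486 -0.1735  0.1991] F [ 0.6 -1.  -0.2] target [ 0.542 -0.325  0.13 ] shift [ 1.4 -0.3 69.1] turn [-0.  -0.  -0.1] open 0.0798906439615748 2.1
now [-0.0482 -0.1789  0.1972] F [-0.5 -3.5 -1.3] target [ 0.542 -0.325  0.13 ] shift [ 6.9 -0.8 67.2] turn [-0.   0.  -0.5] open 0.07991911546254762 2.15
```

View pics/top1.png

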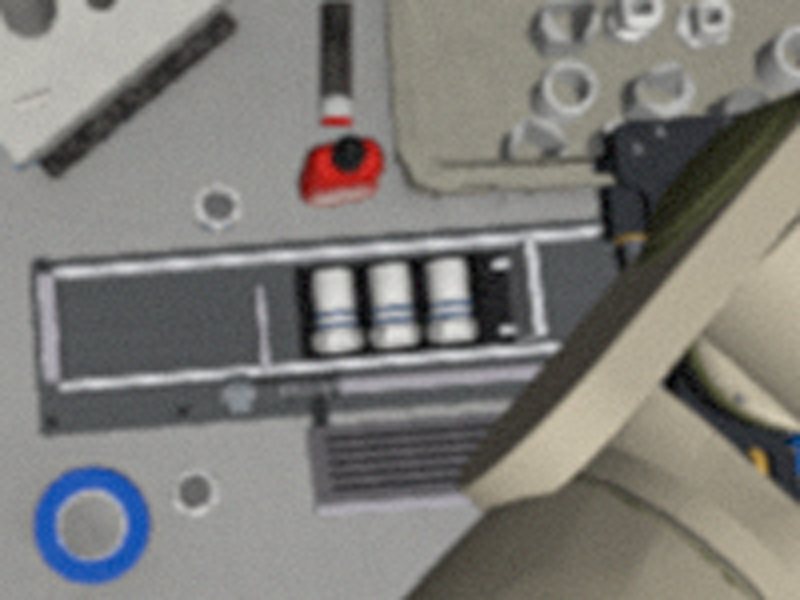

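The gripper is over the track's entry end and clear of the crate. The scene is undisturbed, and the push plate at (535, 285) is ahead of the fingers.

Request:
{"op": "drive_tool", "data": {"moves": [0,0,10,0,0,0,0,0,25,0,0,0,0,0,45,0,0,0,0,0,60,0,0,0,0,0,70,0,0,0,0,0,75,0,0,0,0,0,75,0,0,0,0,0,75,0,0,0]}}

```text
clock: 2.95
tcp_pos: [0.5422, -0.3244, 0.1254]
ee_rot: [0.672, 0.741, 0.0, 0.001]
wrist_force: [-0.2, 0.5, 0.2]
opening: 0.0803
finger_force: 0.0
```

```bash
python3 - <<'E'
from h import *
plan([-.049,-.172,.05])
I,D=ctrl.grab_frame("side")
cv2.imwrite("pics/side1.png",cv2.resize(I[130:280,230:430,::-1],None,fx=4,fy=4,interpolation=cv2.INTER_CUBIC))
E
```

```text
now [-0.0487 -0.1717  0.1254] F [-0.2  0.5  0.2] target [ 0.542 -0.325  0.05 ] shift [-0.2 -0.4 75.4] turn [0. 0. 0.] open 0.08031587362725907 2.95
```

View pics/side1.png

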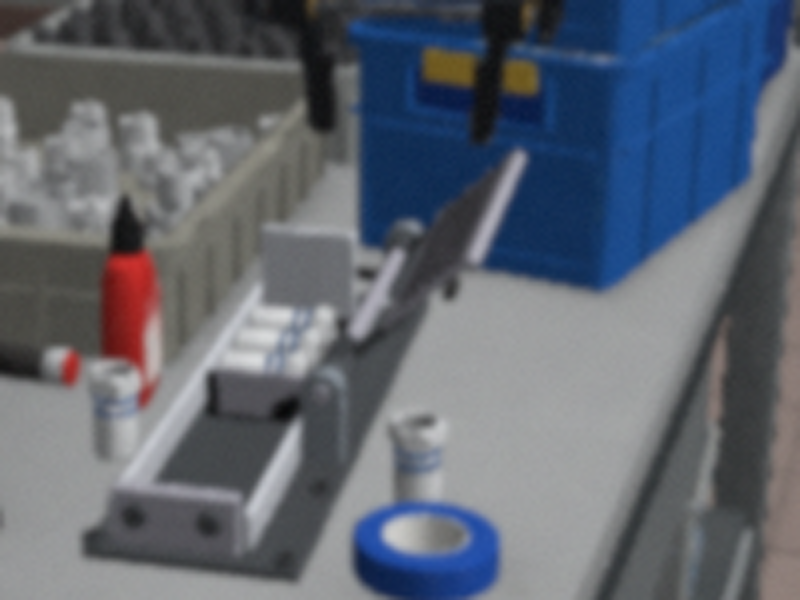

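The far fingertip at (320, 128) is behind the push plate, and the near fingertip at (485, 140) is over the treadle. Next I press down.

Request:
{"op": "drive_tool", "data": {"moves": [0,0,8,0,0,0,0,0,16,0,0,0,0,0,24,0,0,0,0,0,32,0,0,0,0,0,40,0,0,0,0,0,48,0,0,0,0,0,54,0,0,0,0,0,60,0,0,0,0,0,64,0,0,0,0,0,68,0,0,0,0,0,68,0,0,0,0,0,68,0,0,0]}}

```text
clock: 4.2
tcp_pos: [0.5416, -0.3247, 0.0565]
ee_rot: [0.672, 0.74, -0.0, -0.0]
wrist_force: [-1.9, 0.1, 5.8]
opening: 0.0799
finger_force: 2.5
```

Request:
{"op": "drive_tool", "data": {"moves": [0,0,2,0,0,0,0,0,4,0,0,0,0,0,6,0,0,0,0,0,6,0,0,0,0,0,6,0,0,0]}}

```text
clock: 4.7
tcp_pos: [0.5413, -0.3248, 0.0505]
ee_rot: [0.672, 0.74, -0.001, -0.001]
wrist_force: [-4.6, 0.1, 6.9]
opening: 0.0801
finger_force: 2.9
```

```bash
python3 - <<'E'
from h import *
plan([-.049,-.172,.05])
I,D=ctrl.grab_frame("side")
cv2.imwrite("pics/side2.png",cv2.resize(I[130:280,230:430,::-1],None,fx=4,fy=4,interpolation=cv2.INTER_CUBIC))
E
```

```text
now [-0.0496 -0.172   0.0505] F [-4.6  0.1  6.9] target [ 0.542 -0.325  0.05 ] shift [-0.   0.6  0.5] turn [-0.1 -0.   0. ] open 0.08011784595454538 4.7
```

View pics/side2.png

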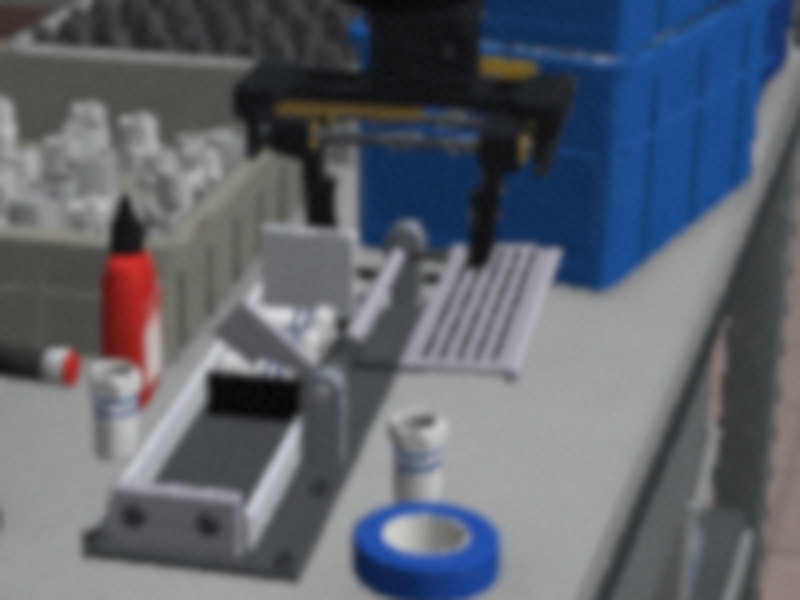

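The gate is fully up (leaf at (265, 335)) and the treadle is level. Now I push slowly.

Request:
{"op": "drive_tool", "data": {"moves": [2,0,0,0,0,0,4,0,0.5,0,0,0,6,0,0.5,0,0,0,8,0,0.5,0,0,0,10,0,0.5,0,0,0,12,0,0.5,0,0,0,15,0,0.5,0,0,0,19,0,0.5,0,0,0,24,0,0.5,0,0,0,29,0,0.5,0,0,0,34,0,0.5,0,0,0,39,0,0.5,0,0,0,44,0,0.5,0,0,0,49,0,0.5,0,0,0,54,0,0.5,0,0,0,59,0,0.5,0,0,0,64,0,0.5,0,0,0,69,0,0.5,0,0,0,74,0,0.5,0,0,0,78,0,0.5,0,0,0]}}

```text
clock: 6.75
tcp_pos: [0.5351, -0.2484, 0.0508]
ee_rot: [0.672, 0.741, -0.001, 0.002]
wrist_force: [1.1, -7.3, 4.2]
opening: 0.08
finger_force: 4.4
```

```bash
python3 - <<'E'
from h import *
plan([-.049,-.024,.05])
I,D=ctrl.grab_frame("side")
cv2.imwrite("pics/side3.png",cv2.resize(I[130:280,230:430,::-1],None,fx=4,fy=4,interpolation=cv2.INTER_CUBIC))
E
```

```text
now [-0.0484 -0.0953  0.0508] F [ 1.1 -7.3  4.2] target [ 0.528 -0.177  0.05 ] shift [71.4 -0.6  0.5] turn [0.1 0.2 0. ] open 0.0800016749437698 6.75
```

View pics/side3.png

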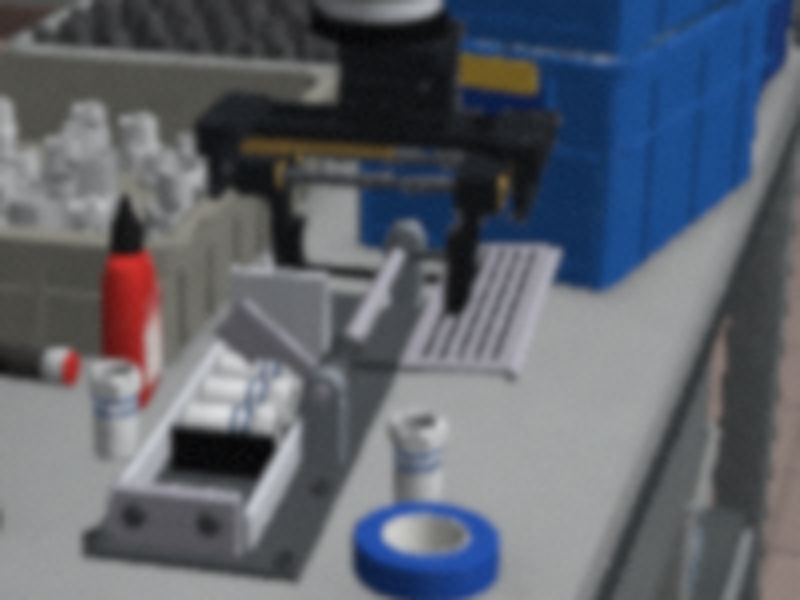

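The carrier is moving under the open gate and its couplings are seated. I continue.

Request:
{"op": "drive_tool", "data": {"moves": [4,0,0.5,0,0,0,8,0,0.5,0,0,0,13,0,0.5,0,0,0,18,0,0.5,0,0,0,23,0,0.5,0,0,0,28,0,0.5,0,0,0,33,0,0.5,0,0,0,38,0,0.5,0,0,0,43,0,0.5,0,0,0,48,0,0.5,0,0,0,52,0,0.5,0,0,0,55,0,0.5,0,0,0,58,0,0.5,0,0,0,60,0,0.5,0,0,0,62,0,0.5,0,0,0,64,0,0.5,0,0,0,65,0,0.5,0,0,0,65,0,0.5,0,0,0]}}

```text
clock: 8.6
tcp_pos: [0.5293, -0.184, 0.0507]
ee_rot: [0.672, 0.74, -0.0, 0.003]
wrist_force: [1.1, -7.4, 7.1]
opening: 0.08
finger_force: 4.7
```

Request:
{"op": "drive_tool", "data": {"moves": [1,0,0,0,0,0,2,0,0,0,0,0,3,0,0,0,0,0,4,0,0,0,0,0,4,0,0,0,0,0]}}

```text
clock: 9.1
tcp_pos: [0.529, -0.1801, 0.0507]
ee_rot: [0.672, 0.74, -0.0, 0.003]
wrist_force: [2.0, -7.8, 6.5]
opening: 0.08
finger_force: 4.8
```

```bash
python3 -c "
from h import *
plan([-.049,-.024,.05])"
```

```text
now [-0.0479 -0.0268  0.0507] F [ 2.  -7.8  6.5] target [ 0.528 -0.177  0.05 ] shift [ 2.8 -1.1  0.7] turn [0.2 0.3 0. ] open 0.08000595019919157 9.1
```

Request:
{"op": "drive_tool", "data": {"moves": [1,0,0,0,0,0,2,0,0,0,0,0,3,0,0,0,0,0,3,0,0,0,0,0]}}

```text
clock: 9.5
tcp_pos: [0.5288, -0.1779, 0.0508]
ee_rot: [0.672, 0.74, -0.001, 0.003]
wrist_force: [0.7, -11.7, 6.9]
opening: 0.0797
finger_force: 7.2
```

Request:
{"op": "drive_tool", "data": {"moves": [1,0,0,0,0,0,1.5,0,0,0,0,0,1.5,0,0,0,0,0]}}

```text
clock: 9.8
tcp_pos: [0.5288, -0.1777, 0.0512]
ee_rot: [0.673, 0.74, -0.001, 0.004]
wrist_force: [-0.1, -18.2, 5.8]
opening: 0.08
finger_force: 10.0
```

```bash
python3 - <<'E'
from h import *
plan([-.049,-.024,.05])
I,D=ctrl.grab_frame("side")
cv2.imwrite("pics/side4.png",cv2.resize(I[150:300,230:430,::-1],None,fx=4,fy=4,interpolation=cv2.INTER_CUBIC))
E
```

```text
now [-0.0478 -0.0243  0.0512] F [ -0.1 -18.2   5.8] target [ 0.528 -0.177  0.05 ] shift [ 0.4 -1.2  1.2] turn [ 0.3  0.5 -0.1] open 0.08003467568173069 9.8
```

View pics/side4.png

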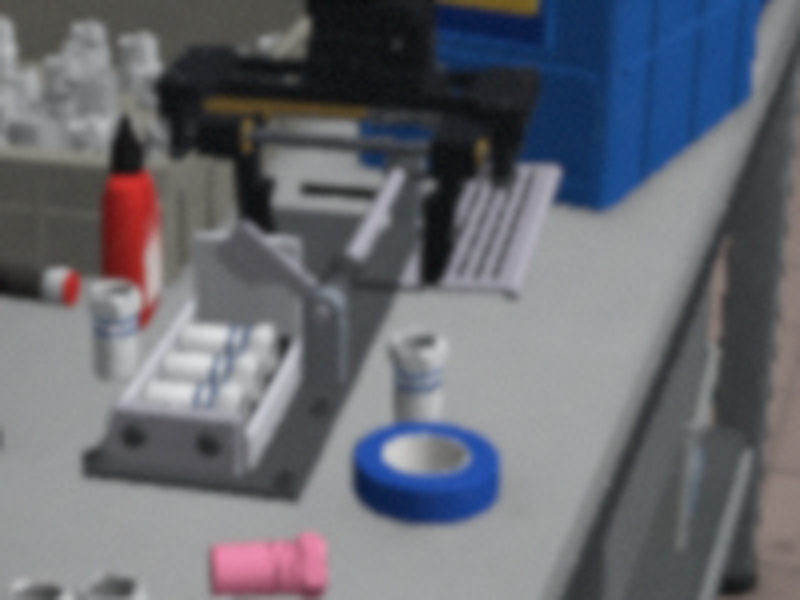

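The carrier is against the end stop: the force rose to 18 N with no movement, at the predicted y. I back off first, then lift so the gate closes gently.

Request:
{"op": "drive_tool", "data": {"moves": [-2,0,0,0,0,0,-4,0,0,0,0,0,-7,0,0,0,0,0,-10,0,0,0,0,0,-10,0,0,0,0,0,-10,0,-6,0,0,0,-10,0,-12,0,0,0,-10,0,-18,0,0,0,-10,0,-24,0,0,0,-10,0,-30,0,0,0,-10,0,-36,0,0,0,-10,0,-42,0,0,0,-10,0,-48,0,0,0,-10,0,-54,0,0,0,-10,0,-62,0,0,0,-10,0,-75,0,0,0,-10,0,-95,0,0,0,-10,0,-120,0,0,0,-10,0,-140,0,0,0,-10,0,-145,0,0,0]}}

```text
clock: 11.85
tcp_pos: [0.5289, -0.184, 0.1975]
ee_rot: [0.672, 0.74, 0.0, 0.002]
wrist_force: [0.4, -0.3, -0.3]
opening: 0.0799
finger_force: 0.0
```

```bash
python3 - <<'E'
from h import *
plan([-.049,-.12,.2])
I,D=ctrl.grab_frame("side")
cv2.imwrite("pics/side5.png",cv2.resize(I[150:300,230:430,::-1],None,fx=4,fy=4,interpolation=cv2.INTER_CUBIC))
E
```

```text
now [-0.0483 -0.0306  0.1975] F [ 0.4 -0.3 -0.3] target [ 0.537 -0.273  0.2  ] shift [-89.4  -0.7  -2.3] turn [0.2 0.1 0. ] open 0.07987998786034145 11.85
```

View pics/side5.png

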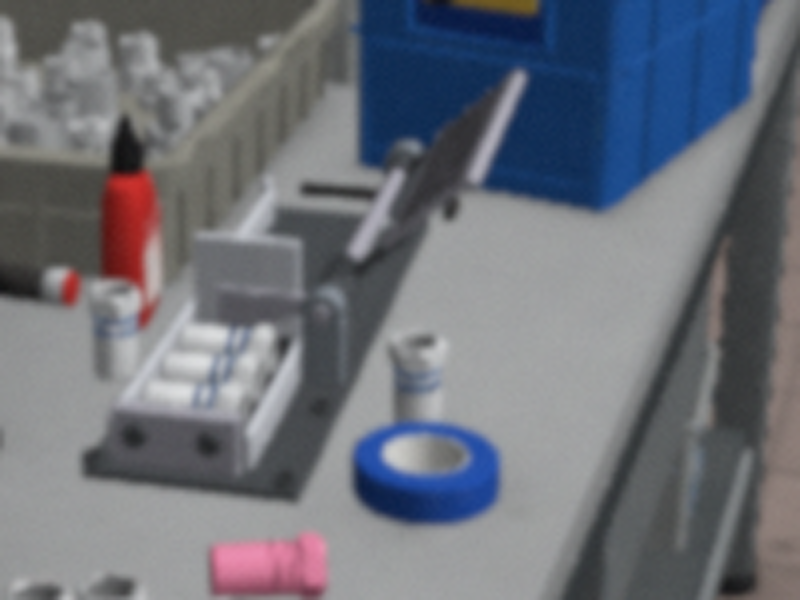

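The gate is shut in the gap in front of the push plate (leaf at (260, 300)) and the treadle is fully up. The couplings are seated, the bystanders are unmoved, and the robot is clear.

```bash
python3 -c "
from bench import ctrl
print(ctrl.close_job())"
```

```text
the job is handed in; nothing more can be done
None
```

The carrier is against the end stop with the gate shut in the gap in front of its push plate, the couplings are still seated, and the job was handed in at about 12 s.

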